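# Show the sample and its box, then log the pair

### The arm

A 6-joint arm with a two-finger parallel gripper is mounted at the origin on a cart in front of the work surface, level with it; the furniture and walls round the work are solid. World frame = base frame: x ahead of the robot, y to its left, z up, the work surface at z = 0. Lengths are in m, angles in rad, forces in N, time in s.
With the tool pointing down it reaches from about 0.25 to 0.8 m from the base axis. Payload 3.9 kg.
Tool frame: the origin (TCP) lies where the fingers leave the gripper's body, on its centre line; the fingertips stand 73 mm ahead of it and the grasp point (between the pads) lies 54 mm ahead of it; z points along the fingers, x is the direction in which the jaws open and shut, and the axes are right-handed (so a half turn about z gives the same grasp; the last joint's range is limited). The gripper opens to 85 mm and grips with 20 to 120 N. Pads are 22 mm wide; open, the fingers measure 114 mm over their backs; the gripper's body (76 mm by 85 mm) begins 54 mm behind the grasp point. The pads swing forward as they close: fully open they stand 13 mm farther back than shut.
Start: joints at [1.262, 0.26, -0.138, 1.173, 0, 1.571], TCP at [0.16, 0.5, 0.304] pointing down, gripper open.
Joint ranges: [-2.78, 2.78], [-0.83, 1.72], [-1.28, 1.37], [-1.9, 2.12], [-1.57, 1.48], [-3.14, 3.14]. Speed limits (rad/s): [2.57, 2.57, 3.14, 3.14, 3.14, 3.14].

### API

Orientations are given as a rotation vector (axis times angle).
In Python, from plant import sensors, grab_frame, camera_model, robot gives the robot as it stands.
- The arm moves only by the shell command python3 -m handwheel 'ROWS' [FORCE]. ROWS is JSON, a list of rows, each a list of 5 numbers: the finger opening in mm, from 0 to 85.4, then the shift along the tool's x, y, z in units of 30 mm (1.0 is 30 mm), then the turn about the tool's z in units of 0.08 rad (1.0 is 0.08 rad). A call has exactly 10 rows; each row shifts and turns the commanded pose from where the row before left it, along the tool's axes as they then stand; what a row does not reach is not made up. A row lasts 1/12 s, in which the tool goes at most 41.7 mm and 7.16 degrees, less where a joint would pass 70% of its speed; a pose out of reach is approached as far as the arm can. A call with a number of a shift or a turn outside -1 to 1 is refused whole. A call with a gripper value outside its range is refused whole. The fingers move at their own pace and stop on an object; FORCE is the grip in N (left out, the last holds). Time passes only in rows, so rows that do not move let the fingers close, or fill a call up. It gives the time, the measured TCP pose, the force and the opening at its end, in the units of the state.
- sensors.get_obs(): the state, without advancing time (a new reading comes with each control period).
- grab_frame(name): name is "side" or "top" or "wrist"; returns the picture (420x560x3 uint8, red, green, blue); there is no depth.
- camera_model(name): a dict with "K" (3x3 intrinsics, pixels), "R" (3x3) and "t" (3): a world point X has camera coordinates R X + t. Camera axes: x right, y down, z forward; pixel columns grow to the right and rows downward; lengths in m; the calibration is good to about 2 mm. A picture is of the moment at which its call begins: read the wrist's pose just before it. camera_model takes no time and is no camera call; for the wrist camera it gives the pose at the moment of the call.
- robot.close_job(): hands the job in, once; it reports no verdict.
The state is a dict: "t": time; "joint_pos": joint angles; "qvel": joint speeds; "joint_torque": joint torques, N m; "ee_pos": TCP position; "orientation": TCP orientation; "wrist_force": force on the tool from outside, world axes, zero at the start; "moment": the same for the moment, N m; "opening": opening from 0.0 (shut) to 1.0 (fully open).
Only numpy, scipy, OpenCV 4.12 (cv2) and the standard library are available. Lean on these libraries where they do the work, as an engineer would, in place of code of your own. Each camera call takes 0.05 s, during which the arm holds its last target. There are 200 camera calls.

### The job

Show the overhead logging camera which sample goes in which box: point straight down at the pale cake standing among the three dark brown ones, with the fingertips about 3 cm above the middle of its top, and keep still for two seconds; then point in the same way for two seconds at the clear box, about 3 cm above the middle of its open mouth. Then log the pair by pressing the green button right down, without force, and let it come back up. Do not touch, lift or move the cakes, the white bun or the box, and travel about 10 cm above them so that you never point at a dark cake or the bun.

Things in the scene. Friction and masses are not known exactly. Their poses are not given: they have to be found in the camera images.
- pale_cake_top (a point): centre of the flat top of the pale, cream-coloured cake: a loose upright cylinder 47 mm across and 36 mm high with a small dimple in the top, on the black worktop in a loose group with the three dark brown cakes. Site axes are the cake's, z up
- dark_cake_a_top (a point): centre of the flat top of a dark brown cake: a loose upright cylinder about 54 mm across and 37 mm high; not to be pointed at. z up
- dark_cake_b_top (a point): centre of the flat top of a dark brown cake: a loose upright cylinder about 56 mm across and 35 mm high; not to be pointed at. z up
- dark_cake_c_top (a point): centre of the flat top of a dark brown cake: a loose upright cylinder about 56 mm across and 36 mm high; not to be pointed at. z up
- white_bun: a loose near-white ball-shaped bun with a flat foot, 42 mm across and 34 mm high, behind the clear box; origin at the centre of its underside, z up; a bystander
- clear_box_mouth (a point): centre of the open mouth of the empty clear box, at the height of its rim, 54 mm above the surface. The box is loose, 120 x 125 mm outside, 54 mm high, walls 2 mm; z up
- log_button_top (a point): centre of the top of the green push button, 22 mm above the worktop while it is up (it goes down with the button); the button is 32 mm across, in a round grey housing 48 mm across and 12 mm high, fixed to the worktop left of the cakes. It is pressed straight down, 6 mm, against a spring that takes about 5 N at the bottom, and springs back up when released
- log_button (a joint): how far the green button is pressed, m: 0 up, 0.006 right down
- pale_cake: the pale cake itself, origin at the centre of its underside, z up (see pale_cake_top)
- dark_cake_a: the dark cake a itself, origin at the centre of its underside, z up (see dark_cake_a_top)
- dark_cake_b: the dark cake b itself, origin at the centre of its underside, z up (see dark_cake_b_top)
- dark_cake_c: the dark cake c itself, origin at the centre of its underside, z up (see dark_cake_c_top)
- clear_box: the clear box itself, origin at the centre of its underside, z up (see clear_box_mouth)
- log_button_base: the button's fixed grey housing; origin at the centre of its underside
Not all that is in view belongs to the job. What is shaped like the dark_cake_a but pink or yellow is not meant.

How it is judged:
By the outcome, as a careful person would: the job done as asked, in the order asked, and still so for the second after the job is handed in, with the robot touching nothing.
It also fails if it takes over 64 s, if anything falls off the work surface, if the arm or the gripper's body presses on something with over 40 N, if the wrist force passes 120 N, or if a joint passes its speed limit or range.

## Working session

There is one attempt and no reset: what is moved stays moved. The work goes in short steps, Python scripts to look and compute and a shell command to move; the robot and the scene stay as the last step left them, time stands still between calls to the robot, and variables do not carry over. Pictures are saved under pics/ and viewed, about 8 in all and at most 12, crops included, and the job is handed in when it is done.

```bash
mkdir -p pics; ls
python3 - <<'E'
from plant import sensors, grab_frame, camera_model
import cv2
o=sensors.get_obs();print(o['t'],o['ee_pos'],o['orientation'],o['opening'],o['wrist_force'])
for n in('top','side'):
    cv2.imwrite(f'pics/{n}0.png',grab_frame(n)[:,:,::-1]);print(n,camera_model(n))
E
```

```text
pics
0.0 [0.15937179 0.49966218 0.30306602] [ 2.53570110e+00  1.85277498e+00 -2.48071108e-03] 0.9964382176924353 [0.38500545 0.96994217 0.76325081]
top {'K': array([[486.81046526,   0.        , 279.66982443],
       [  0.        , 486.81046526, 215.3561998 ],
       [  0.        ,   0.        ,   1.        ]]), 'R': array([[-0.01882044, -0.99980994, -0.00508768],
       [-0.97924646,  0.01945992, -0.20173668],
       [ 0.20179734,  0.00118532, -0.97942658]]), 't': array([0.04163877, 0.53186254, 1.07408607])}
side {'K': array([[520.74947999,   0.        , 279.08708811],
       [  0.        , 520.74947999, 208.07640269],
       [  0.        ,   0.        ,   1.        ]]), 'R': array([[ 0.99690298, -0.07787145,  0.01097701],
       [-0.02374559, -0.43113425, -0.90197528],
       [ 0.07497069,  0.89892119, -0.43164812]]), 't': array([-0.53072468,  0.1081784 ,  1.17541593])}
```

View pics/top0.png

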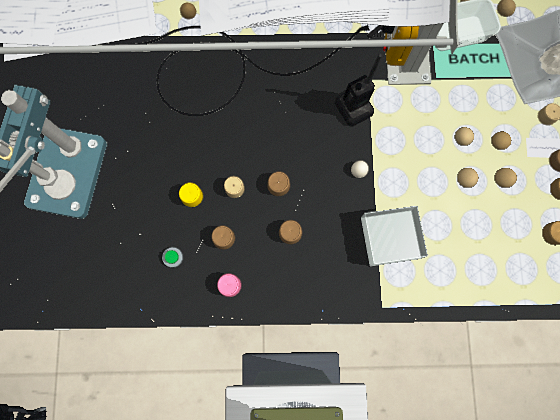

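View pics/side0.png

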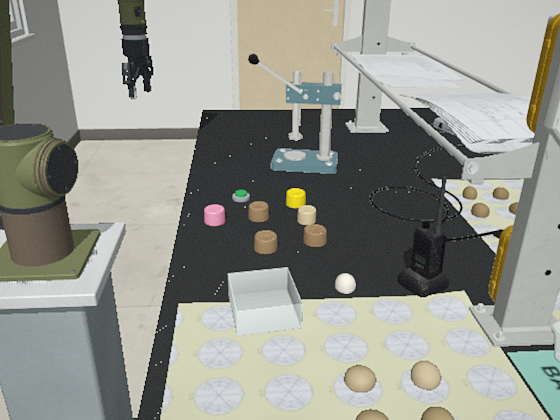

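The top view shows:
- Pale cake at (234,187).
- Dark cakes at (279,183), (291,232) and (223,237).
- Distractors: yellow at (191,195), pink at (229,285).
- Bun at (360,169), clear box at about (393,237), green button at (172,257).

Only the cream one at (234,187) has dark neighbours and fits "pale". The buff balls on the sheet at the right are not flat cakes on the black worktop. Next I measure, with an enlarged crop to confirm.

```bash
cat > h.py <<'E'
import numpy as np, cv2
from plant import sensors, grab_frame, camera_model
def ray(n,px,z,m=None):
    m=m or camera_model(n);R,t=np.array(m['R']),np.array(m['t'])
    c=-R.T@t; d=R.T@np.linalg.inv(m['K'])@np.array([px[0],px[1],1.])
    return c+d*(z-c[2])/d[2]
def proj(n,X,m=None):
    m=m or camera_model(n);p=np.array(m['K'])@(np.array(m['R'])@X+m['t']);return p[:2]/p[2]
E
python3 - <<'E'
from h import *
im=cv2.imread('pics/top0.png');hsv=cv2.cvtColor(im,cv2.COLOR_BGR2HSV)
def blobs(mask,win,name,z,amin=60):
    x0,y0,x1,y1=win;k=np.zeros_like(mask);k[y0:y1,x0:x1]=mask[y0:y1,x0:x1]
    n,l,s,c=cv2.connectedComponentsWithStats(k)
    for i in range(1,n):
        if s[i,4]>amin: print(name,c[i].round(1),s[i],ray('top',c[i],z).round(4))
blobs(cv2.inRange(hsv,(5,60,60),(25,255,255)),(200,160,320,260),'cake',.03)
blobs(cv2.inRange(hsv,(45,100,60),(85,255,255)),(150,240,200,280),'green',.022)
blobs(cv2.inRange(hsv,(0,0,120),(180,60,255)),(345,155,372,182),'bun',.018)
for p in((234,187),(279,183),(291,232),(223,237),(172,257)):print(p,hsv[p[1],p[0]],ray('top',p,.036).round(3))
a=cv2.resize(im[150:300,150:300],None,fx=4,fy=4,interpolation=cv2.INTER_CUBIC)[:600,:400]
b=cv2.resize(im[190:290,345:445],None,fx=4,fy=4,interpolation=cv2.INTER_CUBIC)
c=np.zeros((600,400,3),np.uint8);c[:400]=b
cv2.imwrite('pics/crop.png',np.hstack([a,c]))
E
```

```text
cake [278.5 183.3] [268 171  22  25 450] [0.6161 0.0328 0.03  ]
cake [233.8 186.5] [224 176  21  22 360] [0.6104 0.1401 0.03  ]
cake [290.2 231.5] [279 220  23  24 449] [0.4983 0.0073 0.03  ]
cake [222.8 236.9] [212 225  23  24 434] [0.4887 0.1659 0.03  ]
green [171.3 256.4] [165 250  14  14 147] [0.4459 0.2877 0.022 ]
bun [359.7 168.6] [351 161  18  17 229] [ 0.6526 -0.1662  0.018 ]
(234, 187) [ 22  92 234] [0.608 0.139 0.036]
(279, 183) [ 16 131 161] [0.615 0.031 0.036]
(291, 232) [ 17 129 168] [0.496 0.006 0.036]
(223, 237) [ 16 124 162] [0.487 0.165 0.036]
(172, 257) [ 73 246 189] [0.443 0.283 0.036]
```

View pics/crop.png

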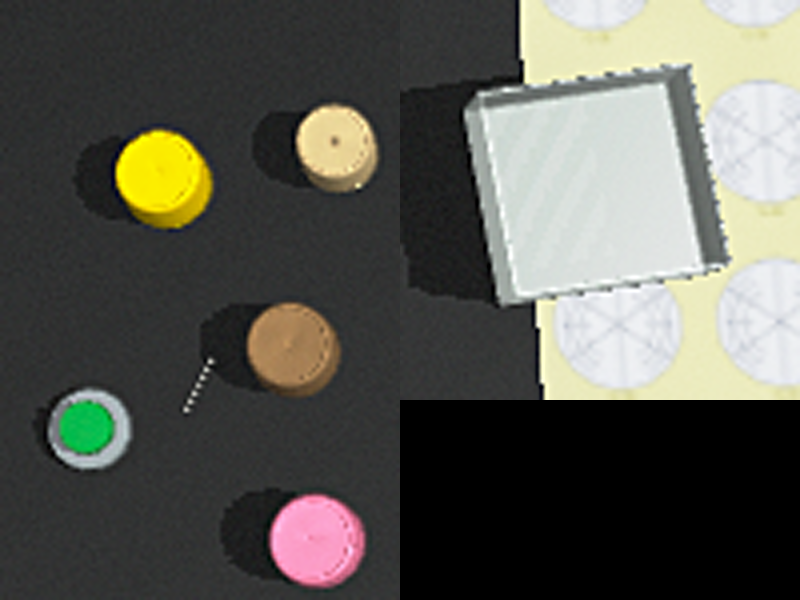

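Run:
```python
from h import *
f=lambda p:((p[0]-400)/4+345-.375,p[1]/4+190-.375)
g=lambda p:(p[0]/4+150-.375,p[1]/4+150-.375)
print('cam',-np.array(camera_model('top')['R']).T@camera_model('top')['t'])
print('dimple',ray('top',g((335,141)),.036).round(4), 'button',ray('top',g((86,427)),.022).round(4),'hous',ray('top',g((90,428)),.012).round(4))
for q in ([(466,106),(690,66),(728,266),(503,304)],[(482,94),(690,66),(728,266),(515,298)]):
    P=np.array([ray('top',f(p),.054) for p in q])[:,:2]
    print(P.round(4).tolist(),P.mean(0).round(4),[np.linalg.norm(P[i]-P[(i+1)%4]).round(4) for i in range(4)])
# side view: pixels of predicted + candidates
print('side box',proj('side',np.array([.49,-.235,.054])))
im=cv2.imread('pics/side0.png')
a=cv2.resize(im[180:340,200:360],None,fx=3.75,fy=3.75,interpolation=cv2.INTER_CUBIC)
cv2.imwrite('pics/scrop.png',a)
hsv=cv2.cvtColor(im,cv2.COLOR_BGR2HSV)
k=cv2.inRange(hsv,(8,40,170),(28,140,255))[200:228,294:320];print('side pale bbox',cv2.boundingRect(k), 'pred top',proj('side',np.array([.6115,.1395,.036])))
```

```text
cam [0.30486045 0.03000772 1.15949647]
dimple [0.6129 0.1405 0.036 ] button [0.446 0.288 0.022] hous [0.4466 0.2879 0.012 ]
[[0.5271, -0.1572], [0.5482, -0.2885], [0.4313, -0.3012], [0.4122, -0.1722]] [ 0.4797 -0.2298] [np.float64(0.133), np.float64(0.1176), np.float64(0.1305), np.float64(0.1159)]
[[0.534, -0.1669], [0.5482, -0.2885], [0.4313, -0.3012], [0.4154, -0.1792]] [ 0.4822 -0.2339] [np.float64(0.1225), np.float64(0.1176), np.float64(0.1231), np.float64(0.1192)]
side box [266.6490962  287.52773903]
side pale bbox (4, 5, 22, 23) pred top [305.85125974 208.48468289]
```

View pics/scrop.png

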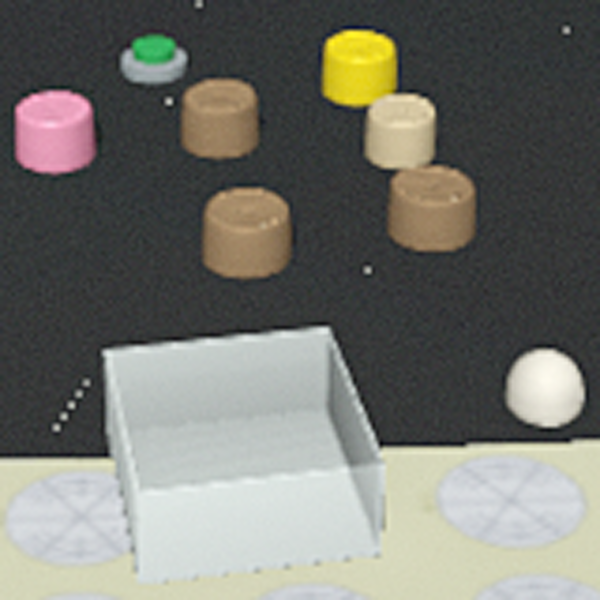

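```bash
python3 -m handwheel '[[0,0,0,0.27,-0.38],[0,0,0,0.27,-0.38],[0,0,0,0.27,-0.38],[0,0,0,0.27,-0.38],[0,0,0,0.27,-0.38],[0,0,0,0.27,-0.4],[0,0,0,0.27,-0.4],[0,0,0,0.27,-0.4],[0,0,0,0.27,-0.4],[0,0,0,0.27,-0.4]]' 20
python3 - <<'E'
from h import *
f=lambda p:(p[0]/3.75+200-.4,p[1]/3.75+180-.4)
P=np.array([ray('side',f(p),.054) for p in [(105,352),(330,328),(382,465),(137,492)]]);print(P.mean(0),P.round(3).tolist())
print('pale',ray('side',f((401,109)),.036),'btn',ray('side',f((154,46)),.022))
for z,p in ((.036,(221,95)),(.036,(247,206)),(.036,(432,182))): print(ray('side',f(p),z).round(3))
E
```

```text
t: 0.93
ee_pos: [0.1594, 0.4998, 0.222]
orientation: [2.216, 2.226, -0.001]
wrist_force: [-0.1, 0.2, -0.1]
opening: 0.001
[ 0.48360314 -0.23505757  0.054     ] [[0.416, -0.182, 0.054], [0.536, -0.166, 0.054], [0.549, -0.289, 0.054], [0.433, -0.303, 0.054]]
pale [0.6131089  0.13833485 0.036     ] btn [0.44667182 0.28540845 0.022     ]
[0.492 0.167 0.036]
[0.501 0.006 0.036]
[0.619 0.031 0.036]
```

```bash
python3 -m handwheel '[[0,-0.3,0.37,0,0],[0,-0.6,0.75,0,0],[0,-0.6,0.75,0,0],[0,-0.6,0.75,0,0],[0,-0.6,0.75,0,0],[0,-0.6,0.75,0,0],[0,-0.6,0.75,0,0],[0,-0.6,0.75,0,0],[0,-0.6,0.75,0,0],[0,-0.6,0.75,0,0]]'
python3 -m handwheel '[[0,-0.6,0.75,0,0],[0,-0.6,0.75,0,0],[0,-0.6,0.75,0,0],[0,-0.6,0.75,0,0],[0,-0.6,0.75,0,0],[0,-0.6,0.75,0,0],[0,-0.6,0.75,0,0],[0,-0.6,0.75,0,0],[0,-0.6,0.75,0,0],[0,-0.3,0.37,0,0]]'
```

```text
t: 1.77
ee_pos: [0.3744, 0.3286, 0.2226]
orientation: [-2.218, -2.225, 0.001]
wrist_force: [0.7, -0.5, -0.3]
opening: -0.001
t: 2.6
ee_pos: [0.5901, 0.1574, 0.2223]
orientation: [2.22, 2.222, -0.0]
wrist_force: [0.2, -0.1, 0.5]
opening: -0.0
```

```bash
python3 -m handwheel '[[0,-0.3,0.38,0,0],[0,-0.3,0.38,0,0],[0,0,0,0,0],[0,0,0,0.3,0],[0,0,0,0.5,0],[0,0,0,0.5,0],[0,0,0,0.5,0],[0,0,0,0.5,0],[0,0,0,0.3,0],[0,0,0,0.1,0]]'
python3 - <<'E'
from h import *
o=sensors.get_obs();print(o['ee_pos'])
ims=[]
for n in('side','top'):
    im=grab_frame(n)[:,:,::-1];cx,cy=(300,190) if n=='side' else (234,185)
    ims.append(cv2.resize(im[cy-60:cy+60,cx-50:cx+50],None,fx=4,fy=4,interpolation=cv2.INTER_CUBIC))
cv2.imwrite('pics/p1.png',np.hstack(ims))
E
```

```text
t: 3.43
ee_pos: [0.6083, 0.1422, 0.1397]
orientation: [-2.214, -2.225, 0.006]
wrist_force: [0.1, 0.3, 0.5]
opening: 0.0
[0.6083393  0.1421752  0.13965724]
```

View pics/p1.png

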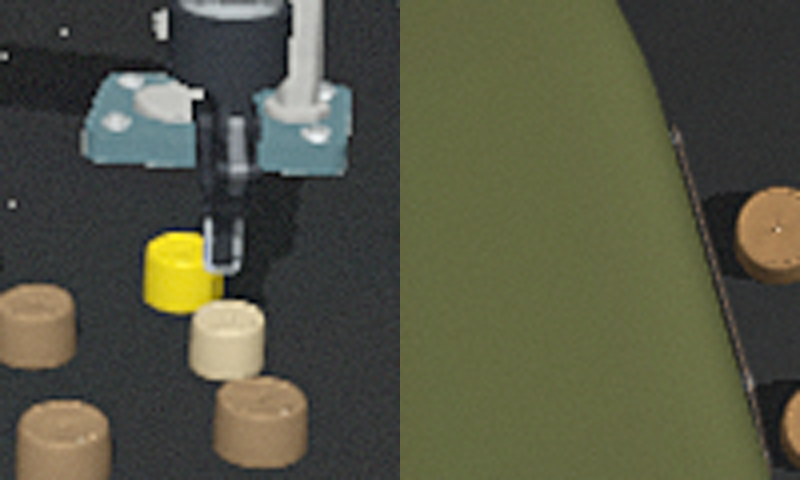

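```bash
python3 -m handwheel '[[0,-0.09,0.15,0.02,0],[0,0,0,0,0],[0,0,0,0,0],[0,0,0,0,0],[0,0,0,0,0],[0,0,0,0,0],[0,0,0,0,0],[0,0,0,0,0],[0,0,0,0,0],[0,0,0,0,0]]'
```

```text
t: 4.37
ee_pos: [0.6152, 0.1389, 0.1413]
orientation: [-2.218, -2.225, 0.0]
wrist_force: [-0.6, -0.3, 0.4]
opening: 0.001
```

```bash
for i in 1 2 3; do python3 -m handwheel '[[0,0,0,0,0],[0,0,0,0,0],[0,0,0,0,0],[0,0,0,0,0],[0,0,0,0,0],[0,0,0,0,0],[0,0,0,0,0],[0,0,0,0,0],[0,0,0,0,0],[0,0,0,0,0]]' | head -2; done
```

```text
t: 5.2
ee_pos: [0.6152, 0.1389, 0.1413]
t: 6.03
ee_pos: [0.6152, 0.1389, 0.1413]
t: 6.87
ee_pos: [0.6152, 0.1389, 0.1413]
```

```bash
python3 -m handwheel '[[0,0,0,-0.3,0],[0,0,0,-0.7,0],[0,0,0,-0.7,0],[0,0,0,-0.7,0],[0,0,0,-0.4,0],[0,0,0,0,0],[0,-0.4,-0.2,0,0],[0,-0.8,-0.4,0,0],[0,-0.8,-0.4,0,0],[0,-0.8,-0.4,0,0]]'
python3 -m handwheel '[[0,-0.8,-0.4,0,0],[0,-0.8,-0.25,0,0],[0,-0.8,-0.25,0,0],[0,-0.8,-0.25,0,0],[0,-0.8,-0.25,0,0],[0,-0.8,-0.25,0,0],[0,-0.8,-0.25,0,0],[0,-0.8,-0.25,0,0],[0,-0.8,-0.25,0,0],[0,-0.8,-0.25,0,0]]'
python3 -m handwheel '[[0,-0.8,-0.25,0,0],[0,-0.5,-0.2,0,0],[0,-0.3,0,0,0],[0,0,0,0,0],[0,0,0,0,0],[0,0,0,0,0],[0,0,0,0,0],[0,0,0,0,0],[0,0,0,0,0],[0,0,0,0,0]]'
```

```text
t: 7.7
ee_pos: [0.5715, 0.0534, 0.2238]
orientation: [-2.216, -2.225, 0.004]
wrist_force: [0.5, -0.4, -0.2]
opening: 0.0
t: 8.53
ee_pos: [0.4925, -0.1866, 0.224]
orientation: [-2.217, -2.223, 0.002]
wrist_force: [1.0, 0.0, -0.1]
opening: -0.0
t: 9.37
ee_pos: [0.4816, -0.233, 0.2253]
orientation: [-2.217, -2.226, -0.0]
wrist_force: [-0.2, 0.2, 0.3]
opening: -0.0
```

```bash
python3 -m handwheel '[[0,-0.05,0.05,0,0],[0,0,0,0.3,0],[0,0,0,0.5,0],[0,0,0,0.5,0],[0,0,0,0.5,0],[0,0,0,0.3,0],[0,0,0,0.15,0],[0,0,0,0,0],[0,0,0,0,0],[0,0,0,0,0]]'
for i in 1 2 3; do python3 -m handwheel '[[0,0,0,0,0],[0,0,0,0,0],[0,0,0,0,0],[0,0,0,0,0],[0,0,0,0,0],[0,0,0,0,0],[0,0,0,0,0],[0,0,0,0,0],[0,0,0,0,0],[0,0,0,0,0]]' | head -2; done
python3 - <<'E'
from h import *
cv2.imwrite('pics/s2.png',grab_frame('side')[:,:,::-1])
E
```

```text
t: 10.2
ee_pos: [0.4835, -0.2353, 0.1585]
orientation: [2.217, 2.224, 0.001]
wrist_force: [-0.2, 0.3, 0.1]
opening: -0.001
t: 11.03
ee_pos: [0.4829, -0.235, 0.1578]
t: 11.87
ee_pos: [0.4829, -0.235, 0.1578]
t: 12.7
ee_pos: [0.4829, -0.235, 0.1578]
```

View pics/s2.png

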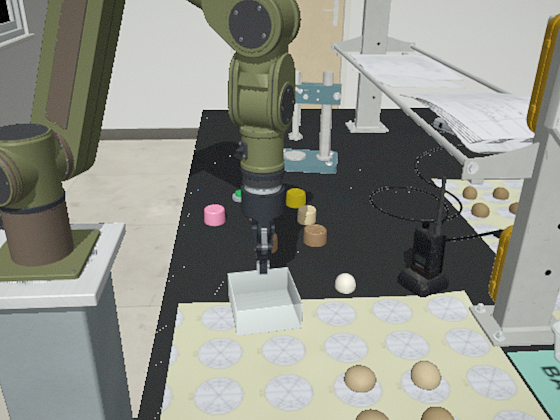

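The fingertips at (263,270) stood centred above the mouth at (266,287), and the hold was done. Next is the button, along the x≈0.43 corridor clear of the dark cakes.

```bash
python3 -m handwheel '[[0,0,0,-0.35,0],[0,0,0,-0.75,0],[0,0,0,-0.75,0],[0,0,0,-0.4,0],[0,0.4,-0.3,0,0],[0,0.8,-0.3,0,0],[0,0.8,-0.3,0,0],[0,0.8,-0.3,0,0],[0,0.8,-0.3,0,0],[0,0.8,-0.3,0,0]]' | head -2
python3 -m handwheel '[[0,0.85,0,0,0],[0,0.85,0,0,0],[0,0.85,0,0,0],[0,0.85,0,0,0],[0,0.85,0,0,0],[0,0.85,0,0,0],[0,0.85,0,0,0],[0,0.85,0,0,0],[0,0.85,0,0,0],[0,0.85,0,0,0]]' | head -2
python3 -m handwheel '[[0,0.85,0.1,0,0],[0,0.85,0.1,0,0],[0,0.85,0.1,0,0],[0,0.85,0.1,0,0],[0,0.6,0.1,0,0],[0,0.4,0.1,0,0],[0,0,0,0,0],[0,0,0,0,0],[0,0,0,0,0],[0,0,0,0,0]]'
```

```text
t: 13.58
ee_pos: [0.4279, -0.1022, 0.2254]
t: 14.42
ee_pos: [0.4275, 0.1531, 0.2254]
t: 15.25
ee_pos: [0.4449, 0.2826, 0.2252]
orientation: [2.219, 2.224, -0.002]
wrist_force: [0.0, 0.2, 0.4]
opening: -0.0
```

```bash
python3 -m handwheel '[[0,0.15,0.05,0,0],[0,0,0,0.4,0],[0,0,0,0.6,0],[0,0,0,0.6,0],[0,0,0,0.6,0],[0,0,0,0.6,0],[0,0,0,0.6,0],[0,0,0,0.3,0],[0,0,0,0.2,0],[0,0,0,0.1,0]]'
python3 -m handwheel '[[0,0,0,0,0],[0,0,0,0,0],[0,0,0,0,0],[0,0,0,0,0],[0,0,0,0,0],[0,0,0,0,0],[0,0,0,0,0],[0,0,0,0,0],[0,0,0,0,0],[0,0,0,0,0]]'
python3 - <<'E'
from h import *
im=grab_frame('side')[:,:,::-1]
cv2.imwrite('pics/s3.png',cv2.resize(im[120:240,180:300],None,fx=5,fy=5,interpolation=cv2.INTER_CUBIC))
E
```

```text
t: 16.08
ee_pos: [0.4466, 0.288, 0.1048]
orientation: [-2.218, -2.224, 0.001]
wrist_force: [0.7, 0.3, 0.1]
opening: -0.005
t: 16.92
ee_pos: [0.4467, 0.2883, 0.1053]
orientation: [2.218, 2.225, -0.0]
wrist_force: [0.2, -0.6, -0.5]
opening: 0.003
```

View pics/s3.png

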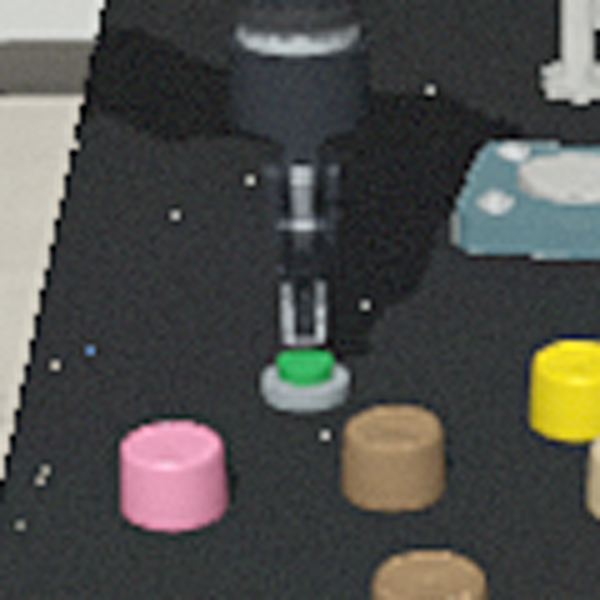

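```bash
python3 -m handwheel '[[0,0,0,0.1,0],[0,0,0,0.1,0],[0,0,0,0.08,0],[0,0,0,0.05,0],[0,0,0,0.05,0],[0,0,0,0.05,0],[0,0,0,0.03,0],[0,0,0,0,0],[0,0,0,0,0],[0,0,0,0,0]]'
```

```text
t: 17.8
ee_pos: [0.4465, 0.2882, 0.0916]
orientation: [-2.218, -2.225, 0.001]
wrist_force: [-2.4, -0.7, 2.8]
opening: 0.003
```

```bash
python3 -m handwheel '[[0,0,0,0.03,0],[0,0,0,0.03,0],[0,0,0,0.03,0],[0,0,0,0,0],[0,0,0,0,0],[0,0,0,0,0],[0,0,0,0,0],[0,0,0,0,0],[0,0,0,0,0],[0,0,0,0,0]]'
```

```text
t: 18.63
ee_pos: [0.4465, 0.2883, 0.0887]
orientation: [-2.218, -2.225, 0.001]
wrist_force: [-3.1, -2.1, 5.4]
opening: -0.0
```

Nearly down (5.4 N). I'll go in small steps to feel the stop.

```bash
python3 -m handwheel '[[0,0,0,0.02,0],[0,0,0,0.01,0],[0,0,0,0,0],[0,0,0,0,0],[0,0,0,0,0],[0,0,0,0,0],[0,0,0,0,0],[0,0,0,0,0],[0,0,0,0,0],[0,0,0,0,0]]' | sed -n '2p;4p'
python3 -m handwheel '[[0,0,0,0.02,0],[0,0,0,0,0],[0,0,0,0,0],[0,0,0,0,0],[0,0,0,0,0],[0,0,0,0,0],[0,0,0,0,0],[0,0,0,0,0],[0,0,0,0,0],[0,0,0,0,0]]' | sed -n '2p;4p'
```

```text
ee_pos: [0.4465, 0.2883, 0.0885]
wrist_force: [-4.2, -2.3, 11.3]
ee_pos: [0.4465, 0.2883, 0.0885]
wrist_force: [-4.5, -3.7, 14.1]
```

The stop is reached: the height holds at 0.0885 while the force climbs. Now release straight up.

```bash
python3 -m handwheel '[[0,0,0,-0.1,0],[0,0,0,-0.1,0],[0,0,0,-0.2,0],[0,0,0,-0.5,0],[0,0,0,-0.7,0],[0,0,0,-0.8,0],[0,0,0,-0.8,0],[0,0,0,-0.7,0],[0,0,0,-0.4,0],[0,0,0,-0.2,0]]'
python3 -m handwheel '[[0,0,0,0,0],[0,0,0,0,0],[0,0,0,0,0],[0,0,0,0,0],[0,0,0,0,0],[0,0,0,0,0],[0,0,0,0,0],[0,0,0,0,0],[0,0,0,0,0],[0,0,0,0,0]]'
python3 - <<'E'
from h import *
im=grab_frame('side')[:,:,::-1].copy();a=cv2.imread('pics/side0.png')
d=cv2.absdiff(im,a).max(2)
for n,(x0,y0,x1,y1) in dict(pale=(296,205,318,226),dA=(248,201,270,222),dB=(254,230,278,254),dC=(304,225,328,247),box=(226,266,304,336),bun=(334,272,357,295),button=(231,188,251,202)).items(): print(n,(d[y0:y1,x0:x1]>40).sum())
cv2.imwrite('pics/s4.png',cv2.resize(im[140:340,180:370],None,fx=3,fy=3,interpolation=cv2.INTER_CUBIC))
E
```

```text
t: 21.13
ee_pos: [0.4485, 0.2895, 0.2248]
orientation: [2.217, 2.224, 0.009]
wrist_force: [-0.4, 0.4, -0.5]
opening: 0.002
t: 21.97
ee_pos: [0.4467, 0.2884, 0.2223]
orientation: [2.218, 2.225, -0.0]
wrist_force: [0.3, -0.3, -0.3]
opening: -0.001
pale 0
dA 0
dB 0
dC 0
box 0
bun 0
button 0
```

View pics/s4.png

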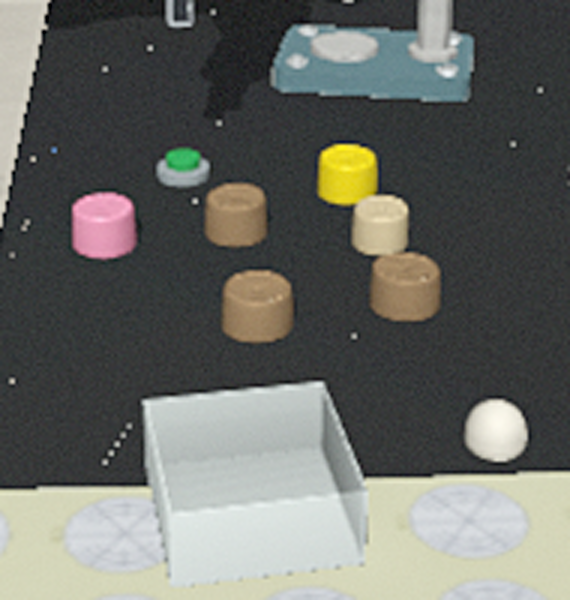

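The button (183,158 in the crop) is back up, and the cakes, bun and box look as they did at the start. The gripper is well above everything, so I'm handing in.

```bash
python3 -c "from plant import robot; print(robot.close_job())"
```

```text
the job is handed in; nothing more can be done
None
```

The job is done and handed in, at about 22 s of the 64 s allowed.

- **Pointing at the pale cake:** I held still for about 2.5 s with the shut fingertips about 32 mm above its top. They stood about 2 mm off the measured centre in x.
- **Pointing at the clear box:** I held for about 2.5 s, about 31 mm above the middle of its mouth and within 1 mm of the measured centre.
- **Logging:** I pressed the green button until it met its stop. The height stayed at 0.0885 m while the force rose from about 5 N to 14 N. I then released it straight up.
- **Travel:** I moved about 11 cm above the cakes and 10 cm above the box rim, on paths kept clear of the dark cakes and the bun.

**Last checks:** the final side picture showed no change from the start for any cake, the bun, the box or the button, which was back up. The wrist force read zero within noise. No check failed. The two cameras agreed to within about 3 mm on all three targets.

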